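# Shake-test a sealed check valve for its loose ball

## Task

Before the spare check valve (the long straight steel fitting with a square middle) goes on the incubator's gas line, make sure its ball is free: pick the valve up, hold it about a hand's breadth or more clear of the bench and shake or rock it gently end to end, at least three times to and fro, so that the loose ball inside slides from end to end. Then lay it down flat, without dropping it, inside the shallow metal tray, lengthwise and near the middle, and let go. Leave the T-shaped fitting where it lies.

Things in the scene. Friction and masses are not known exactly. Their poses are not given: they have to be found in the camera images.
- valve_center (a point): Centre of the sealed check valve, a rigid plain steel fitting lying on the bench, 150 mm long along its x, about 0.4 kg and balanced at its centre. Middle: a square block 50 (x) by 40 (y) by 40 (z) mm, to be gripped across its y, 40 mm wide. On each side along x a round barrel of diameter 34 mm, 30 mm long, then a ribbed hose spigot of diameter 14 to 17 mm, 20 mm long. This point lies 20 mm above its underside; z is up as it lies.
- poppet (a joint): The loose 50 g steel ball sealed inside the valve, unseen: its position along the valve's x, in m, 0 at the middle, -0.02 and +0.02 at the end stops; it starts near the -x stop. It has a little friction: it slides to the lower end when the valve is tilted lengthwise by more than about 10 degrees (20 to 30 degrees is brisk: end to end in about 0.2 to 0.3 s), or when the valve is jerked along its x at more than about 1.5 m/s2.
- tray: Shallow open aluminium tray fixed on the bench, 260 mm (its x) by 170 mm (its y) outside, rim 16 mm high, walls and floor 4 mm thick. The origin is the centre of its underside, on the bench; z is up.
- tee_center (a point): Centre of a T-shaped steel fitting, a bystander, lying flat on the bench: 90 mm along its x, one branch to +y reaching 45 mm, middle block 30 mm, 30 mm high; this point lies 15 mm above its underside.

How it is judged:
On the way, in this order (a step that is already met when the one before it is completed fails the run):
1. the valve is clear of the bench with its ball at the -x end (height (world z) of valve_center above 0.065 m and value of joint poppet below -0.014 m), for 0.02 s.
2. in the air, the ball has slid to the +x end (height (world z) of valve_center above 0.065 m and value of joint poppet above 0.014 m), for 0.02 s.
3. in the air, the ball has slid back to the -x end (all of step 1), for 0.02 s.
4. in the air, the ball has slid to the +x end again (all of step 2), for 0.02 s.
At the end, for the whole second after the job is handed in: The valve lies still, flat (within 10 degrees) on the tray's floor, its centre within 50 mm of the tray's centre along each tray axis, its length within about 28 degrees of the tray's length, let go; the T-shaped fitting is within 20 mm of where it lay (x of valve_center in the frame of tray between -0.05 and 0.05 m and y of valve_center in the frame of tray between -0.05 and 0.05 m and z of valve_center in the frame of tray below 0.032 m and angle between valve_center's own z axis and vertical below 0.17 rad and angle between the x axis of valve_center and the x axis of tray, either way round below 0.5 rad and linear speed of valve below 0.02 m/s and distance of tee_center from where it was at the start of the episode below 0.02 m); the robot touches nothing.
It fails at once if the T-shaped fitting is pushed more than 20 mm (distance of tee_center from where it was at the start of the episode above 0.02 m).
It fails at once if the valve is let go while its centre is more than 65 mm above the bench (height (world z) of valve_center above 0.065 m and contact force between the fingers and valve below 0.05 N).
It fails at once if the valve is shaken so hard that the ball slams (faster than 1.2 m/s) (velocity of joint poppet above 1.2 m/s or velocity of joint poppet below -1.2 m/s).
It also fails if it takes over 58 s, if anything falls off the work surface, if the arm or the gripper's body presses on something with over 40 N, if the wrist force passes 120 N, or if a joint passes its speed limit or range.

## Robot

A 6-joint arm with a two-finger parallel gripper is mounted at the origin on the work surface. World frame = base frame: x ahead of the robot, y to its left, z up, the work surface at z = 0. Lengths are in m, angles in rad, forces in N, time in s.
With the tool pointing down it reaches from about 0.225 to 0.875 m from the base axis. Payload 3.4 kg.
Tool frame: the origin (TCP) lies between the finger pads; the fingertips stand 11 mm ahead of it and the grasp point (between the pads) lies 8 mm behind it (tips_ahead is the distance from the TCP to the fingertips, in m); z points along the fingers, x is the direction in which the jaws open and shut, and the axes are right-handed (so a half turn about z gives the same grasp; the last joint's range is limited). The gripper opens to 85 mm and grips with 20 to 120 N. Pads are 22 mm wide; open, the fingers measure 114 mm over their backs; the gripper's body (76 mm by 85 mm) begins 54 mm behind the grasp point. The pads swing forward as they close: fully open they stand 13 mm farther back than shut.
Start: joints at [-1.417, 0.276, 1.505, -0, 1.361, -0.121], TCP at [0.156, -0.553, 0.242] pointing down, gripper open.
Joint ranges: [-2.89, 2.89], [-0.75, 2.08], [0.22, 2.7], [-1.18, 4.32], [0.11, 2.71], [-2.7, 2.7]. Speed limits (rad/s): [2.57, 2.57, 3.14, 3.14, 3.14, 3.14].

## Interface

Orientations are given as a unit quaternion [w, x, y, z].
In Python, from rig import get_state, get_image, sign_off, masks_of, tips_ahead gives the robot as it stands.
- The arm moves only by the tool play_rows, never from a script. Its argument "series" is a list of rows, each an object of numbers: "fingers": the closure, from -1 (fully open) to 1 (shut); "dx", "dy", "dz": the shift along the world's x, y, z in mm; "turn": the turn about the world's z in rad. A call has 1 to 20 rows; each row shifts and turns the pose as measured when the row begins; what a row does not reach is not made up. A row lasts 1/12 s, in which the tool goes at most 41.7 mm and 7.16 degrees, less where a joint would pass 70% of its speed; a pose out of reach is approached as far as the arm can. A call with a gripper value outside its range is refused whole. The fingers move at their own pace and stop on an object; "squeeze" is the grip in N (left out, the last holds). Time passes only in rows, so rows that do not move let the fingers close. It gives the time, the measured TCP pose, the force and the opening at its end, in the units of the state.
- get_state(): the state, without advancing time (a new reading comes with each control period).
- get_image(name): name is "scene" or "top" or "wrist"; returns a dict with "pixels" (384x512x3 uint8, red, green, blue), "vfov" (degrees; the focal length in pixels is half the picture's height over the tangent of half this angle, whatever the lens; pixels are square), "cx", "cy" (the principal point, pixels), "rvec" (rotation vector, rad) and "tvec" (3), from world to camera coordinates, as OpenCV has them; the wrist camera has in their place "hand_eye" (4x4, takes a point from camera to tool coordinates, whose origin is the TCP and whose axes are the tool frame's). Camera axes: x right, y down, z forward; pixel columns grow to the right and rows downward; lengths in m; the calibration is good to about 2 mm. A picture is of the moment at which its call begins: read the wrist's pose just before it. There is no depth.
- sign_off(): hands the job in, once; it reports no verdict.
Trained networks look in a picture, given as the dict that the camera call returned (one of the last four; its "shot" number tells which), for a name from the list of things; names that differ only in an ending like _2 or _b are one class to them, and where a whole thing is asked for, a point or a joint stands for the part that bears it (a point fixed in the world has none). Each returns a list of dicts, best first, with "p" (0 to 1); they miss things now and then, are a little off and sometimes report something else, mostly with a low value. They report only what shows in the picture. A call takes as long as a camera call.
- masks_of(picture, label): "region" (384x512 bool, what is visible of it) and "xy" ([column, row] in pixels, amid what is visible of it).
The state is a dict: "clock": time; "qpos": joint angles; "qd": joint speeds; "effort": joint torques, N m; "position": TCP position; "ee_rot": TCP orientation; "contact_force": force on the tool from outside, world axes, zero at the start; "moment": the same for the moment, N m; "width": finger opening in m.
Only numpy, scipy, OpenCV 4.12 (cv2) and the standard library are available. Lean on these libraries where they do the work, as an engineer would, in place of code of your own. Each camera call takes 0.05 s, during which the arm holds its last target. There are 200 camera calls.

## Working session

There is one attempt and no reset: what is moved stays moved. The work goes in short steps, Python scripts to look and compute and a tool call to move; the robot and the scene stay as the last step left them, time stands still between calls to the robot, and variables do not carry over. Pictures are saved under pics/ and viewed, about 8 in all and at most 12, crops included, and the job is handed in when it is done.

Besides the shell and the picture viewer there is one more tool, called after ">>>" by a JSON object that holds its "name" and its "arguments", one argument or row to a line. play_rows: Moves the arm, as the interface text tells. Its arguments: {"type":"object","properties":{"series":{"type":"array"},"squeeze":{"type":"number"}},"required":["series"]}

```bash
mkdir -p pics; cat > h.py <<'E'
import numpy as np, cv2
from rig import *
def K(p):
    f=192/np.tan(np.radians(p["vfov"])/2); return np.array([[f,0,p["cx"]],[0,f,p["cy"]],[0,0,1.]])
def plane(p,uv,z):
    uv=np.atleast_2d(np.array(uv,float)); R=cv2.Rodrigues(np.array(p["rvec"],float))[0]; t=np.array(p["tvec"],float).ravel()
    c=-R.T@t; d=(R.T@np.linalg.inv(K(p))@np.c_[uv,np.ones(len(uv))].T).T
    return c+d*((z-c[2])/d[:,2])[:,None]
def save(p,n): cv2.imwrite("pics/"+n+".png",cv2.cvtColor(p["pixels"],cv2.COLOR_RGB2BGR))
def outline(p,reg,z):
    ys,xs=np.nonzero(reg); P=plane(p,np.c_[xs,ys],z)[:,:2].astype(np.float32)
    (c,s,a)=cv2.minAreaRect(P*1000); m=P.mean(0)
    w,v=np.linalg.eigh(np.cov(P.T)); return c,s,a,m,np.degrees(np.arctan2(v[1,1],v[0,1]))
E
python3 - <<'E'
from h import *
ims=[]
for n in ("top","scene"):
    p=get_image(n); ims.append(p["pixels"])
    for l,z in (("valve_center",.02),("tray",.012),("tee_center",.015)):
        for r in masks_of(p,l)[:2]:
            print(n,l,round(r["p"],2),r["xy"],r["region"].sum(),outline(p,r["region"],z))
    save(p,n)
    R=cv2.Rodrigues(np.array(p["rvec"],float))[0];print("cam",-R.T@np.array(p["tvec"]).ravel())
E
```

```text
top valve_center 0.62 [198.7, 215.0] 997 ((468.634033203125, 117.9211654663086), (146.867919921875, 40.337646484375), 33.943763732910156, array([0.46834522, 0.11795904], dtype=float32), np.float64(-146.44849425146526))
top tray 0.77 [107.0, 179.5] 9455 ((545.2142333984375, 324.66693115234375), (175.38356018066406, 262.6287841796875), 85.88277435302734, array([0.5439886 , 0.32420254], dtype=float32), np.float64(175.57529282634366))
top tee_center 0.74 [299.9, 185.4] 588 ((530.5906372070312, -110.45358276367188), (71.61172485351562, 72.23943328857422), 82.28216552734375, array([ 0.53518677, -0.10699905], dtype=float32), np.float64(130.48051627835198))
cam [0.37887902 0.00185237 1.03903506]
scene valve_center 0.7 [309.4, 226.6] 846 ((469.4547119140625, 116.88700103759766), (157.33860778808594, 40.771392822265625), 31.230323791503906, array([0.4724408 , 0.11961103], dtype=float32), np.float64(-148.23256549018305))
scene tray 0.57 [383.4, 307.5] 11252 ((549.4365234375, 325.5018310546875), (172.645751953125, 268.669677734375), 85.91011810302734, array([0.5620652 , 0.32866096], dtype=float32), np.float64(176.18520264156118))
scene tee_center 0.56 [216.3, 200.4] 496 ((537.758544921875, -113.67632293701172), (77.77985382080078, 74.57051086425781), 88.11869049072266, array([ 0.53858286, -0.1092298 ], dtype=float32), np.float64(107.45519808358605))
cam [1.04763254 0.42493311 0.70488869]
```

View pics/top.png

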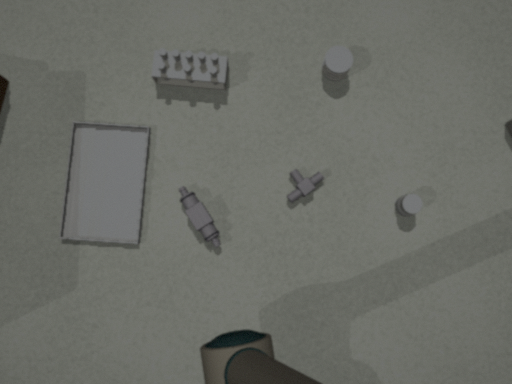

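The top view shows the valve at pixel (199,215), the tray at (107,180) and the tee at (303,187). Next I'll check the tool yaw.

```bash
python3 - <<'E'
from h import *
from scipy.spatial.transform import Rotation as Ro
s=get_state(); q=s["ee_rot"]; R=Ro.from_quat([q[1],q[2],q[3],q[0]]).as_matrix()
print(s["position"],s["width"],s["clock"],tips_ahead, np.degrees(np.arctan2(R[1,0],R[0,0])),R[:,2],s["contact_force"],s["moment"])
E
```

```text
[ 0.15599779 -0.55340517  0.2421996 ] 0.0854285818113994 0.4 0.011 -74.25669908359023 [-4.85092529e-05  1.44303381e-04 -9.99999988e-01] [ 0.46437355 -0.08172269  0.99480963] [ 0.00094663 -0.00401293 -0.01460784]
```

>>> {"name": "play_rows", "arguments": {
  "series": [
    {"fingers": -1, "dx": 16, "dy": 35, "dz": 0, "turn": 0.02},
    {"fingers": -1, "dx": 16, "dy": 35, "dz": 0, "turn": 0.02},
    {"fingers": -1, "dx": 16, "dy": 35, "dz": 0, "turn": 0.02},
    {"fingers": -1, "dx": 16, "dy": 35, "dz": 0, "turn": 0.02},
    {"fingers": -1, "dx": 16, "dy": 35, "dz": 0, "turn": 0.02},
    {"fingers": -1, "dx": 16, "dy": 35, "dz": 0, "turn": 0.02},
    {"fingers": -1, "dx": 16, "dy": 35, "dz": 0, "turn": 0.02},
    {"fingers": -1, "dx": 16, "dy": 35, "dz": 0, "turn": 0.02},
    {"fingers": -1, "dx": 16, "dy": 35, "dz": 0, "turn": 0.02},
    {"fingers": -1, "dx": 16, "dy": 35, "dz": 0, "turn": 0.02},
    {"fingers": -1, "dx": 16, "dy": 35, "dz": 0, "turn": 0.02},
    {"fingers": -1, "dx": 16, "dy": 35, "dz": 0, "turn": 0.02},
    {"fingers": -1, "dx": 16, "dy": 35, "dz": 0, "turn": 0.02},
    {"fingers": -1, "dx": 16, "dy": 35, "dz": 0, "turn": 0.02},
    {"fingers": -1, "dx": 16, "dy": 35, "dz": 0, "turn": 0.02},
    {"fingers": -1, "dx": 16, "dy": 35, "dz": 0, "turn": 0.02},
    {"fingers": -1, "dx": 16, "dy": 35, "dz": 0, "turn": 0.02},
    {"fingers": -1, "dx": 0, "dy": 0, "dz": 0, "turn": 0}
  ],
  "squeeze": 80
}}

```text
clock: 1.9
position: [0.4329, 0.0674, 0.2444]
ee_rot: [-0.002, 0.89, -0.457, 0.009]
contact_force: [-0.6, -0.3, 0.3]
width: 0.0855
```

```bash
cat >> h.py <<'E'
from scipy.spatial.transform import Rotation as Ro
def pose():
    s=get_state(); q=s["ee_rot"]; R=Ro.from_quat([q[1],q[2],q[3],q[0]]).as_matrix(); return s,R,np.degrees(np.arctan2(R[1,0],R[0,0]))
def wristcam():
    s,R,y=pose(); p=get_image("wrist"); T=np.eye(4);T[:3,:3]=R;T[:3,3]=s["position"]
    M=np.linalg.inv(T@np.array(p["hand_eye"])); q=dict(p); q["rvec"]=cv2.Rodrigues(M[:3,:3])[0]; q["tvec"]=M[:3,3]; return p,q,s,y
E
python3 - <<'E'
from h import *
p,q,s,y=wristcam(); save(p,"w1"); print(s["position"],y,s["moment"])
for r in masks_of(p,"valve_center")[:2]:
    print(r["p"],r["xy"],r["region"].sum(),outline(q,r["region"],.025))
E
```

```text
[0.4329431  0.06740101 0.24435347] -54.344686848513206 [0.02356333 0.02469212 0.01849998]
0.9 [232.7, 109.6] 4390 ((469.19921875, 118.46343994140625), (148.33689880371094, 42.01449203491211), 31.96548843383789, array([0.47152635, 0.11999828], dtype=float32), np.float64(-147.52743794252964))
```

View pics/w1.png

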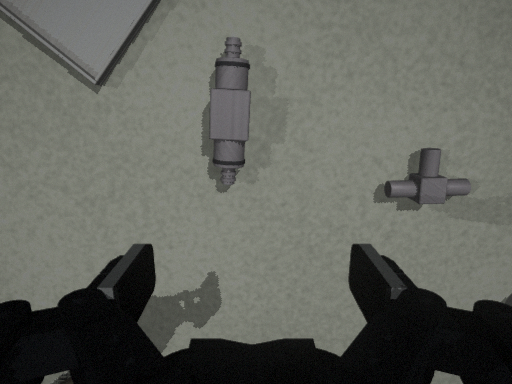

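The wrist view shows the valve at (231,112), unobstructed, with its axis at about 32.5° and centre at about (0.469, 0.118).

>>> {"name": "play_rows", "arguments": {
  "series": [
    {"fingers": -1, "dx": 18, "dy": 25, "dz": -10, "turn": -0.03},
    {"fingers": -1, "dx": 17, "dy": 25, "dz": -20, "turn": -0.025},
    {"fingers": -1, "dx": 0, "dy": 0, "dz": -30, "turn": 0},
    {"fingers": -1, "dx": 0, "dy": 0, "dz": -30, "turn": 0},
    {"fingers": -1, "dx": 0, "dy": 0, "dz": -30, "turn": 0},
    {"fingers": -1, "dx": 0, "dy": 0, "dz": -10, "turn": 0},
    {"fingers": -1, "dx": 0, "dy": 0, "dz": 0, "turn": 0}
  ]
}}

```text
clock: 2.58
position: [0.4666, 0.1039, 0.1122]
ee_rot: [0.002, 0.872, -0.489, 0.013]
contact_force: [-0.1, -0.0, 0.2]
width: 0.0857
```

>>> {"name": "play_rows", "arguments": {
  "series": [
    {"fingers": -1, "dx": 2, "dy": 14, "dz": 0, "turn": 0.02},
    {"fingers": -1, "dx": 0, "dy": 0, "dz": 0, "turn": 0},
    {"fingers": -1, "dx": 0, "dy": 0, "dz": -20, "turn": 0},
    {"fingers": -1, "dx": 0, "dy": 0, "dz": -20, "turn": 0},
    {"fingers": -1, "dx": 0, "dy": 0, "dz": -15, "turn": 0},
    {"fingers": -1, "dx": 0, "dy": 0, "dz": -10, "turn": 0},
    {"fingers": -1, "dx": 0, "dy": 0, "dz": 0, "turn": 0}
  ]
}}

```text
clock: 3.17
position: [0.4719, 0.1076, 0.0514]
ee_rot: [0.002, 0.874, -0.485, 0.018]
contact_force: [0.1, 0.9, -0.0]
width: 0.0854
```

>>> {"name": "play_rows", "arguments": {
  "series": [
    {"fingers": -1, "dx": -3, "dy": 10, "dz": 0, "turn": 0},
    {"fingers": -1, "dx": 0, "dy": 0, "dz": 0, "turn": 0},
    {"fingers": -1, "dx": 0, "dy": 0, "dz": 0, "turn": 0}
  ]
}}

```text
clock: 3.42
position: [0.4703, 0.1162, 0.0541]
ee_rot: [0.001, 0.873, -0.487, 0.02]
contact_force: [-0.8, 0.3, -0.3]
width: 0.0853
```

```bash
python3 - <<'E'
from h import *
p,q,s,y=wristcam(); save(p,"w2"); print(s["position"],y,pose()[1][:,2],s["contact_force"],s["qd"])
E
```

```text
[0.47029857 0.11620828 0.05412518] -58.28550795654665 [ 0.03342844 -0.02100892 -0.99922028] [-0.7749958   0.26320919 -0.28521999] [ 0.00660596 -0.01890717 -0.00862109  0.00960413  0.01456264  0.00856694]
```

View pics/w2.png

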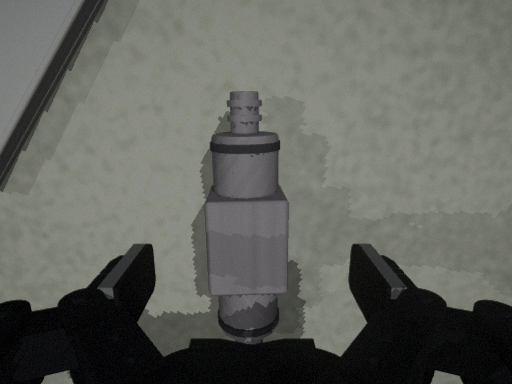

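The wrist view shows the block centred between the fingers: block at column 247, pads at about 130 and 375. Now descending.

>>> {"name": "play_rows", "arguments": {
  "series": [
    {"fingers": -1, "dx": -1, "dy": 1, "dz": -12, "turn": 0},
    {"fingers": -1, "dx": 0, "dy": 0, "dz": -12, "turn": 0},
    {"fingers": -1, "dx": 0, "dy": 0, "dz": -8, "turn": 0},
    {"fingers": -1, "dx": 0, "dy": 0, "dz": 0, "turn": 0},
    {"fingers": -1, "dx": 0, "dy": 0, "dz": 0, "turn": 0}
  ]
}}

```text
clock: 3.88
position: [0.4727, 0.118, 0.0254]
ee_rot: [-0.002, 0.874, -0.486, 0.024]
contact_force: [1.1, 0.1, -0.2]
width: 0.0851
```

>>> {"name": "play_rows", "arguments": {
  "series": [
    {"fingers": -1, "dx": -3, "dy": 0, "dz": -7, "turn": 0},
    {"fingers": -1, "dx": 0, "dy": 0, "dz": 0, "turn": 0},
    {"fingers": 1, "dx": 0, "dy": 0, "dz": 0, "turn": 0},
    {"fingers": 1, "dx": 0, "dy": 0, "dz": 0, "turn": 0},
    {"fingers": 1, "dx": 0, "dy": 0, "dz": 0, "turn": 0},
    {"fingers": 1, "dx": 0, "dy": 0, "dz": 0, "turn": 0},
    {"fingers": 1, "dx": 0, "dy": 0, "dz": 0, "turn": 0},
    {"fingers": 1, "dx": 0, "dy": 0, "dz": 0, "turn": 0},
    {"fingers": 1, "dx": 0, "dy": 0, "dz": 0, "turn": 0},
    {"fingers": 1, "dx": 0, "dy": 0, "dz": 0, "turn": 0}
  ]
}}

```text
clock: 4.72
position: [0.4707, 0.118, 0.02]
ee_rot: [-0.003, 0.874, -0.486, 0.025]
contact_force: [0.0, -0.5, -0.7]
width: 0.0394
```

Gripped with an opening of 39.4 mm. Lifting.

>>> {"name": "play_rows", "arguments": {
  "series": [
    {"fingers": 1, "dx": 0, "dy": 0, "dz": 10, "turn": 0},
    {"fingers": 1, "dx": 0, "dy": 0, "dz": 20, "turn": 0},
    {"fingers": 1, "dx": 0, "dy": 0, "dz": 20, "turn": 0},
    {"fingers": 1, "dx": 0, "dy": 0, "dz": 20, "turn": 0},
    {"fingers": 1, "dx": 0, "dy": 0, "dz": 20, "turn": 0},
    {"fingers": 1, "dx": 0, "dy": 0, "dz": 20, "turn": 0},
    {"fingers": 1, "dx": 0, "dy": 0, "dz": 20, "turn": 0},
    {"fingers": 1, "dx": 0, "dy": 0, "dz": 10, "turn": 0},
    {"fingers": 1, "dx": 0, "dy": 0, "dz": 0, "turn": 0},
    {"fingers": 1, "dx": 0, "dy": 0, "dz": 0, "turn": 0},
    {"fingers": 1, "dx": 0, "dy": 0, "dz": 0, "turn": 0}
  ]
}}

```text
clock: 5.63
position: [0.4613, 0.117, 0.1587]
ee_rot: [0.003, 0.874, -0.486, 0.017]
contact_force: [-0.6, 0.7, -4.2]
width: 0.039
```

```bash
cat >> h.py <<'E'
def ball(n=8):
    L=[]
    for _ in range(n):
        get_image("wrist"); s,R,y=pose(); L.append(np.r_[R.T@np.array(s["moment"]),s["contact_force"]])
    print(np.round(np.mean(L,0),4),"sd",np.round(np.std(L,0),4),"pos",np.round(s["position"],4),"yaw",round(y,1),"z",np.round(R[:,2],3),"w",s["width"],s["clock"])
E
python3 -c "
from h import *
ball()"
```

```text
[-4.9000e-03 -3.4600e-02 -1.0000e-03 -2.4750e-01  7.2300e-02 -3.8021e+00] sd [0.0176 0.031  0.0342 0.5552 0.4785 0.3258] pos [0.4617 0.1171 0.159 ] yaw -58.2 z [ 0.026 -0.022 -0.999] w 0.038886755852093835 6.0333
```

```bash
python3 -c "
from h import *
ball(24)"
```

```text
[ 8.8000e-03 -3.6400e-02  1.6000e-03  4.1600e-02  8.1300e-02 -3.7036e+00] sd [0.0249 0.0291 0.0322 0.5862 0.5226 0.4388] pos [0.4619 0.1171 0.1594] yaw -58.2 z [ 0.027 -0.022 -0.999] w 0.03905595707969271 7.2333
```

>>> {"name": "play_rows", "arguments": {
  "series": [
    {"fingers": 1, "dx": 21, "dy": 13, "dz": 0, "turn": 0},
    {"fingers": 1, "dx": 21, "dy": 13, "dz": 0, "turn": 0},
    {"fingers": 1, "dx": 21, "dy": 13, "dz": 0, "turn": 0},
    {"fingers": 1, "dx": -21, "dy": -13, "dz": 0, "turn": 0},
    {"fingers": 1, "dx": -21, "dy": -13, "dz": 0, "turn": 0},
    {"fingers": 1, "dx": -21, "dy": -13, "dz": 0, "turn": 0},
    {"fingers": 1, "dx": 21, "dy": 13, "dz": 0, "turn": 0},
    {"fingers": 1, "dx": 21, "dy": 13, "dz": 0, "turn": 0},
    {"fingers": 1, "dx": 21, "dy": 13, "dz": 0, "turn": 0},
    {"fingers": 1, "dx": -21, "dy": -13, "dz": 0, "turn": 0},
    {"fingers": 1, "dx": -21, "dy": -13, "dz": 0, "turn": 0},
    {"fingers": 1, "dx": -21, "dy": -13, "dz": 0, "turn": 0},
    {"fingers": 1, "dx": 21, "dy": 13, "dz": 0, "turn": 0},
    {"fingers": 1, "dx": 21, "dy": 13, "dz": 0, "turn": 0},
    {"fingers": 1, "dx": 21, "dy": 13, "dz": 0, "turn": 0},
    {"fingers": 1, "dx": -21, "dy": -13, "dz": 0, "turn": 0},
    {"fingers": 1, "dx": -21, "dy": -13, "dz": 0, "turn": 0},
    {"fingers": 1, "dx": -21, "dy": -13, "dz": 0, "turn": 0},
    {"fingers": 1, "dx": 0, "dy": 0, "dz": 0, "turn": 0}
  ]
}}

```text
clock: 8.82
position: [0.4531, 0.1165, 0.1468]
ee_rot: [0.012, 0.874, -0.485, 0.006]
contact_force: [-0.5, -0.2, -4.0]
width: 0.0388
```

```bash
python3 -c "
from h import *
ball(24)"
```

```text
[ 0.0331 -0.0191  0.0083 -0.0226 -0.1758 -3.6734] sd [0.0282 0.0229 0.0289 0.6028 0.5479 0.4467] pos [0.4586 0.1182 0.1478] yaw -58.1 z [ 0.006 -0.025 -1.   ] w 0.039118900162766444 10.0167
```

>>> {"name": "play_rows", "arguments": {
  "series": [
    {"fingers": 1, "dx": 25, "dy": 15, "dz": 0, "turn": 0},
    {"fingers": 1, "dx": 25, "dy": 15, "dz": 0, "turn": 0},
    {"fingers": 1, "dx": 25, "dy": 15, "dz": 0, "turn": 0},
    {"fingers": 1, "dx": -25, "dy": -15, "dz": 0, "turn": 0},
    {"fingers": 1, "dx": -25, "dy": -15, "dz": 0, "turn": 0},
    {"fingers": 1, "dx": -25, "dy": -15, "dz": 0, "turn": 0},
    {"fingers": 1, "dx": 25, "dy": 15, "dz": 0, "turn": 0},
    {"fingers": 1, "dx": 25, "dy": 15, "dz": 0, "turn": 0},
    {"fingers": 1, "dx": 25, "dy": 15, "dz": 0, "turn": 0},
    {"fingers": 1, "dx": -25, "dy": -15, "dz": 0, "turn": 0},
    {"fingers": 1, "dx": -25, "dy": -15, "dz": 0, "turn": 0},
    {"fingers": 1, "dx": -25, "dy": -15, "dz": 0, "turn": 0},
    {"fingers": 1, "dx": 25, "dy": 15, "dz": 0, "turn": 0},
    {"fingers": 1, "dx": 25, "dy": 15, "dz": 0, "turn": 0},
    {"fingers": 1, "dx": 25, "dy": 15, "dz": 0, "turn": 0},
    {"fingers": 1, "dx": -5, "dy": -3, "dz": 0, "turn": 0},
    {"fingers": 1, "dx": 0, "dy": 0, "dz": 0, "turn": 0}
  ]
}}

```text
clock: 11.43
position: [0.5077, 0.1577, 0.1269]
ee_rot: [0.027, 0.874, -0.485, -0.013]
contact_force: [-1.1, -1.2, -4.2]
width: 0.0387
```

```bash
python3 -c "
from h import *
ball(30)"
```

```text
[ 0.0664 -0.0058  0.009   0.165  -0.0905 -3.5871] sd [0.0312 0.0333 0.0249 0.5074 0.3682 0.4502] pos [0.5087 0.1578 0.1277] yaw -58.1 z [-0.045 -0.034 -0.998] w 0.039024785865204754 12.9333
```

>>> {"name": "play_rows", "arguments": {
  "series": [
    {"fingers": 1, "dx": 0, "dy": 0, "dz": 15, "turn": 0},
    {"fingers": 1, "dx": 0, "dy": 0, "dz": 15, "turn": 0},
    {"fingers": 1, "dx": -27, "dy": -17, "dz": 0, "turn": 0},
    {"fingers": 1, "dx": -27, "dy": -17, "dz": 0, "turn": 0},
    {"fingers": 1, "dx": -27, "dy": -17, "dz": 0, "turn": 0},
    {"fingers": 1, "dx": 15, "dy": 10, "dz": 0, "turn": 0},
    {"fingers": 1, "dx": 0, "dy": 0, "dz": 0, "turn": 0}
  ]
}}

```text
clock: 13.52
position: [0.4365, 0.1148, 0.1566]
ee_rot: [0.027, 0.874, -0.485, -0.014]
contact_force: [2.1, 0.6, -3.2]
width: 0.0389
```

```bash
python3 -c "
from h import *
ball(30)"
```

```text
[ 0.0713 -0.0057  0.0078  0.1563  0.0948 -3.4317] sd [0.0597 0.0319 0.0339 0.8881 0.5504 0.4272] pos [0.4344 0.1143 0.156 ] yaw -58.0 z [-0.056 -0.037 -0.998] w 0.03906699066988039 15.0167
```

>>> {"name": "play_rows", "arguments": {
  "series": [
    {"fingers": 1, "dx": 11, "dy": 21, "dz": 0, "turn": -0.06},
    {"fingers": 1, "dx": 11, "dy": 21, "dz": 0, "turn": -0.06},
    {"fingers": 1, "dx": 11, "dy": 21, "dz": 0, "turn": -0.06},
    {"fingers": 1, "dx": 11, "dy": 21, "dz": 0, "turn": -0.06},
    {"fingers": 1, "dx": 11, "dy": 21, "dz": 0, "turn": -0.06},
    {"fingers": 1, "dx": 11, "dy": 21, "dz": 0, "turn": -0.06},
    {"fingers": 1, "dx": 11, "dy": 21, "dz": 0, "turn": -0.06},
    {"fingers": 1, "dx": 11, "dy": 21, "dz": 0, "turn": -0.06},
    {"fingers": 1, "dx": 11, "dy": 21, "dz": 0, "turn": -0.06},
    {"fingers": 1, "dx": 5, "dy": 10, "dz": 0, "turn": -0.06},
    {"fingers": 1, "dx": 0, "dy": 0, "dz": 0, "turn": 0},
    {"fingers": 1, "dx": 0, "dy": 0, "dz": 0, "turn": 0}
  ]
}}

```text
clock: 16.02
position: [0.5413, 0.3222, 0.1533]
ee_rot: [-0.025, -0.681, 0.731, 0.026]
contact_force: [-0.3, 0.1, -3.7]
width: 0.039
```

```bash
python3 - <<'E'
from h import *
p=get_image("scene"); save(p,"s2"); s,R,y=pose(); print(s["position"],y,R[:,2],s["width"])
E
```

```text
[0.54117232 0.32197367 0.15327526] -94.08225049808406 [-0.07225385  0.00306444 -0.99738157] 0.03908870861504766
```

View pics/s2.png

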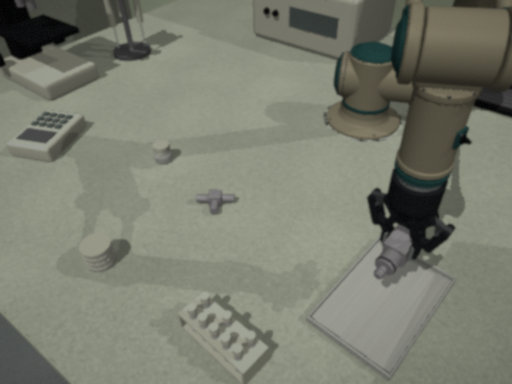

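Valve is held level above the tray at pixel (395,252). The moment evidence for the ball was inconclusive, so I'll add one more set of longer strokes along the valve's axis here.

>>> {"name": "play_rows", "arguments": {
  "series": [
    {"fingers": 1, "dx": -29, "dy": 2, "dz": 2, "turn": 0},
    {"fingers": 1, "dx": -29, "dy": 2, "dz": 2, "turn": 0},
    {"fingers": 1, "dx": -29, "dy": 2, "dz": 2, "turn": 0},
    {"fingers": 1, "dx": 29, "dy": -2, "dz": 2, "turn": 0},
    {"fingers": 1, "dx": 29, "dy": -2, "dz": 2, "turn": 0},
    {"fingers": 1, "dx": 29, "dy": -2, "dz": 2, "turn": 0},
    {"fingers": 1, "dx": -29, "dy": 2, "dz": 2, "turn": 0},
    {"fingers": 1, "dx": -29, "dy": 2, "dz": 2, "turn": 0},
    {"fingers": 1, "dx": -29, "dy": 2, "dz": 2, "turn": 0},
    {"fingers": 1, "dx": 29, "dy": -2, "dz": 2, "turn": 0},
    {"fingers": 1, "dx": 29, "dy": -2, "dz": 2, "turn": 0},
    {"fingers": 1, "dx": 29, "dy": -2, "dz": 2, "turn": 0},
    {"fingers": 1, "dx": -29, "dy": 2, "dz": 2, "turn": 0},
    {"fingers": 1, "dx": -29, "dy": 2, "dz": 2, "turn": 0},
    {"fingers": 1, "dx": -29, "dy": 2, "dz": 2, "turn": 0},
    {"fingers": 1, "dx": 29, "dy": -2, "dz": 2, "turn": 0},
    {"fingers": 1, "dx": 29, "dy": -2, "dz": 2, "turn": 0},
    {"fingers": 1, "dx": 20, "dy": -2, "dz": 0, "turn": 0},
    {"fingers": 1, "dx": 0, "dy": 0, "dz": 0, "turn": 0},
    {"fingers": 1, "dx": 0, "dy": 0, "dz": 0, "turn": 0}
  ]
}}

```text
clock: 17.73
position: [0.4931, 0.2849, 0.1715]
ee_rot: [-0.062, -0.683, 0.727, 0.033]
contact_force: [-0.6, 0.6, -3.6]
width: 0.0389
```

```bash
python3 -c "
from h import *
ball(6)"
```

```text
[ 0.137  -0.0438  0.0064 -0.2559 -0.0476 -3.6314] sd [0.0411 0.0254 0.0272 0.5404 0.5182 0.5602] pos [0.4928 0.2862 0.1717] yaw -93.3 z [-0.134 -0.036 -0.99 ] w 0.0388846508919252 18.0333
```

>>> {"name": "play_rows", "arguments": {
  "series": [
    {"fingers": 1, "dx": 17, "dy": 13, "dz": 0, "turn": 0},
    {"fingers": 1, "dx": 17, "dy": 13, "dz": 0, "turn": 0},
    {"fingers": 1, "dx": 17, "dy": 13, "dz": 0, "turn": 0},
    {"fingers": 1, "dx": 0, "dy": 0, "dz": 0, "turn": 0},
    {"fingers": 1, "dx": 0, "dy": 0, "dz": -20, "turn": 0},
    {"fingers": 1, "dx": 0, "dy": 0, "dz": -25, "turn": 0},
    {"fingers": 1, "dx": 0, "dy": 0, "dz": -25, "turn": 0},
    {"fingers": 1, "dx": 0, "dy": 0, "dz": -15, "turn": 0},
    {"fingers": 1, "dx": 0, "dy": 0, "dz": -8, "turn": 0},
    {"fingers": 1, "dx": 0, "dy": 0, "dz": 0, "turn": 0},
    {"fingers": 1, "dx": 0, "dy": 0, "dz": 0, "turn": 0}
  ]
}}

```text
clock: 18.95
position: [0.5398, 0.3282, 0.0778]
ee_rot: [-0.061, -0.686, 0.724, 0.033]
contact_force: [0.5, 0.4, -3.6]
width: 0.0391
```

>>> {"name": "play_rows", "arguments": {
  "series": [
    {"fingers": 1, "dx": 3, "dy": -2, "dz": -12, "turn": 0},
    {"fingers": 1, "dx": 0, "dy": 0, "dz": -12, "turn": 0},
    {"fingers": 1, "dx": 0, "dy": 0, "dz": -10, "turn": 0},
    {"fingers": 1, "dx": 0, "dy": 0, "dz": -6, "turn": 0},
    {"fingers": 1, "dx": 0, "dy": 0, "dz": -3, "turn": 0},
    {"fingers": 1, "dx": 0, "dy": 0, "dz": 0, "turn": 0},
    {"fingers": 1, "dx": 0, "dy": 0, "dz": 0, "turn": 0}
  ]
}}

```text
clock: 19.53
position: [0.545, 0.3267, 0.0339]
ee_rot: [-0.058, -0.687, 0.724, 0.031]
contact_force: [0.1, 0.4, -4.2]
width: 0.0385
```

```bash
python3 - <<'E'
from h import *
p,q,s,y=wristcam(); save(p,"w3"); print(s["position"],y,pose()[1][:,2],s["contact_force"],s["width"])
E
```

```text
[0.54495809 0.32671943 0.03387591] -92.87331931851561 [-0.12764159 -0.03451626 -0.99121958] [ 0.05893608  0.37002385 -4.20233232] 0.03849171141188428
```

View pics/w3.png

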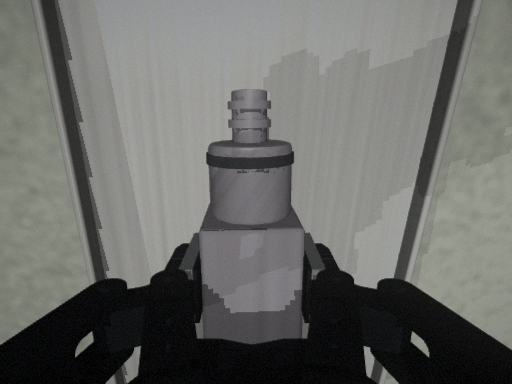

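The wrist view shows the valve lengthwise and central between the tray walls (valve at column 250, walls at about 70 and 440). Now the last few millimetres.

>>> {"name": "play_rows", "arguments": {
  "series": [
    {"fingers": 1, "dx": 0, "dy": 0, "dz": -3, "turn": 0},
    {"fingers": 1, "dx": 0, "dy": 0, "dz": -2, "turn": 0},
    {"fingers": 1, "dx": 0, "dy": 0, "dz": 0, "turn": 0}
  ]
}}

```text
clock: 19.83
position: [0.5458, 0.3271, 0.0296]
ee_rot: [-0.057, -0.687, 0.724, 0.031]
contact_force: [-0.6, 0.9, -3.5]
width: 0.039
```

>>> {"name": "play_rows", "arguments": {
  "series": [
    {"fingers": 1, "dx": 0, "dy": 0, "dz": -2, "turn": 0},
    {"fingers": 1, "dx": 0, "dy": 0, "dz": -2, "turn": 0},
    {"fingers": 1, "dx": 0, "dy": 0, "dz": 0, "turn": 0}
  ]
}}

```text
clock: 20.08
position: [0.5461, 0.3274, 0.0281]
ee_rot: [-0.056, -0.687, 0.724, 0.031]
contact_force: [0.8, -0.3, -4.1]
width: 0.0391
```

>>> {"name": "play_rows", "arguments": {
  "series": [
    {"fingers": 1, "dx": 0, "dy": 0, "dz": -3, "turn": 0},
    {"fingers": 1, "dx": 0, "dy": 0, "dz": -2, "turn": 0},
    {"fingers": 1, "dx": 0, "dy": 0, "dz": 0, "turn": 0}
  ]
}}

```text
clock: 20.33
position: [0.5472, 0.3273, 0.0278]
ee_rot: [-0.055, -0.687, 0.724, 0.029]
contact_force: [-0.1, 0.8, -4.2]
width: 0.0389
```

>>> {"name": "play_rows", "arguments": {
  "series": [
    {"fingers": 1, "dx": 0, "dy": 0, "dz": -5, "turn": 0},
    {"fingers": 1, "dx": 0, "dy": 0, "dz": -4, "turn": 0}
  ]
}}

```text
clock: 20.5
position: [0.5474, 0.3279, 0.0257]
ee_rot: [-0.054, -0.687, 0.724, 0.029]
contact_force: [-7.0, -4.6, 29.0]
width: 0.0389
```

```bash
python3 -c "
from h import *
ball(5)"
```

```text
[-0.7444  0.5028  0.0636 -5.556  -3.1304 20.9922] sd [0.0222 0.0243 0.0269 0.5262 0.5314 0.6334] pos [0.5474 0.3279 0.0258] yaw -92.9 z [-0.117 -0.031 -0.993] w 0.03905778772547158 20.75
```

Contact made. I'll ease off and release.

>>> {"name": "play_rows", "arguments": {
  "series": [
    {"fingers": 1, "dx": 0, "dy": 0, "dz": 1, "turn": 0},
    {"fingers": -0.1, "dx": 0, "dy": 0, "dz": 0, "turn": 0},
    {"fingers": -0.4, "dx": 0, "dy": 0, "dz": 0, "turn": 0},
    {"fingers": -1, "dx": 0, "dy": 0, "dz": 0, "turn": 0},
    {"fingers": -1, "dx": 0, "dy": 0, "dz": 0, "turn": 0},
    {"fingers": -1, "dx": 0, "dy": 0, "dz": 0, "turn": 0},
    {"fingers": -1, "dx": 0, "dy": 0, "dz": 0, "turn": 0},
    {"fingers": -1, "dx": 0, "dy": 0, "dz": 0, "turn": 0},
    {"fingers": -1, "dx": 0, "dy": 0, "dz": 0, "turn": 0}
  ]
}}

```text
clock: 21.5
position: [0.5486, 0.3287, 0.0262]
ee_rot: [-0.052, -0.687, 0.724, 0.029]
contact_force: [0.6, 0.3, 0.1]
width: 0.0856
```

>>> {"name": "play_rows", "arguments": {
  "series": [
    {"fingers": -1, "dx": 0, "dy": 0, "dz": 10, "turn": 0},
    {"fingers": -1, "dx": 0, "dy": 0, "dz": 15, "turn": 0},
    {"fingers": -1, "dx": 0, "dy": 0, "dz": 25, "turn": 0},
    {"fingers": -1, "dx": 0, "dy": 0, "dz": 25, "turn": 0},
    {"fingers": -1, "dx": 0, "dy": 0, "dz": 25, "turn": 0},
    {"fingers": -1, "dx": -15, "dy": -20, "dz": 25, "turn": 0},
    {"fingers": -1, "dx": -20, "dy": -30, "dz": 10, "turn": 0},
    {"fingers": -1, "dx": -20, "dy": -30, "dz": 0, "turn": 0},
    {"fingers": -1, "dx": -20, "dy": -30, "dz": 0, "turn": 0},
    {"fingers": -1, "dx": -20, "dy": -30, "dz": 0, "turn": 0},
    {"fingers": -1, "dx": 0, "dy": 0, "dz": 0, "turn": 0}
  ]
}}

```text
clock: 22.42
position: [0.4496, 0.1854, 0.1722]
ee_rot: [-0.05, -0.689, 0.723, 0.027]
contact_force: [-0.9, -0.5, -0.3]
width: 0.0856
```

```bash
python3 - <<'E'
from h import *
for n in ("top","scene"):
    p=get_image(n); save(p,n+"_end")
    for l,z in (("valve_center",.024),("tray",.012),("tee_center",.015)):
        for r in masks_of(p,l)[:1]: print(n,l,round(r["p"],2),r["xy"],outline(p,r["region"],z))
a=cv2.imread("pics/top_end.png")[90:290,30:350]; b=cv2.imread("pics/scene_end.png")[150:384,190:512]
cv2.imwrite("pics/end.png",np.vstack([cv2.resize(a,(480,300)),cv2.resize(b,(480,300))]))
s=get_state();print(s["position"],s["contact_force"],s["clock"])
E
```

```text
top tray 0.98 [95.3, 220.3] ((544.25927734375, 319.78155517578125), (143.93740844726562, 294.7783508300781), 69.6675033569336, array([0.4943051 , 0.33520123], dtype=float32), np.float64(145.95067375377607))
top tee_center 0.83 [302.3, 187.0] ((531.5870971679688, -111.45928955078125), (71.03557586669922, 76.36653900146484), 79.50160217285156, array([ 0.5363234 , -0.10757618], dtype=float32), np.float64(129.67033303477777))
scene valve_center 0.68 [386.3, 295.6] ((545.044677734375, 327.9112243652344), (44.67302703857422, 154.96238708496094), 89.4697494506836, array([0.54734087, 0.3284294 ], dtype=float32), np.float64(178.35288698115826))
scene tray 0.66 [387.3, 316.8] ((548.3013305664062, 324.0825500488281), (174.0615692138672, 270.8771667480469), 85.66915130615234, array([0.56405413, 0.32836363], dtype=float32), np.float64(176.46329650464884))
scene tee_center 0.69 [216.1, 201.3] ((533.4420776367188, -112.59575653076172), (83.52338409423828, 78.56389617919922), 82.78014373779297, array([ 0.53723246, -0.10925545], dtype=float32), np.float64(120.01432987331664))
[0.45549842 0.19073001 0.17103242] [ 0.52251124 -0.96265471  0.08566875] 22.8167
```

View pics/end.png

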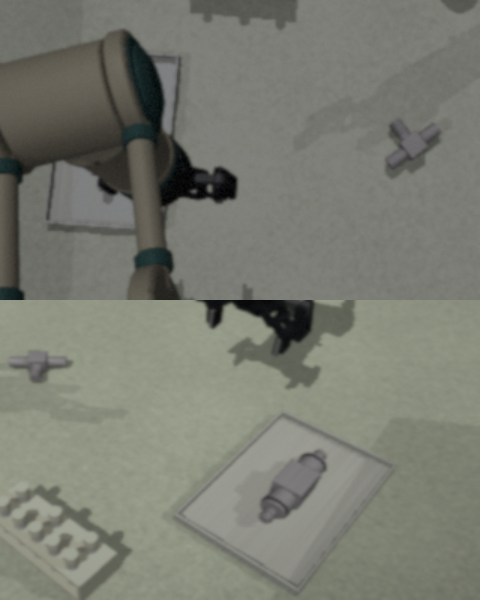

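The valve lies flat and lengthwise in the middle of the tray: crop (293,487), scene pixel (386,296), centre about (0.545, 0.328). The tee hasn't moved and the arm is clear.

```bash
python3 -c "
from rig import *
print(sign_off())"
```

```text
the job is handed in; nothing more can be done
None
```

I picked the valve up by its block, shook it end to end about 13–15 cm above the bench, laid it in the tray, let go and handed the job in at about 23 s.

**Shaking:** I made three sets of to-and-fro strokes, 15 reversals in all, plus one single stroke. The strokes were 60–90 mm long at about 0.3–0.35 m/s, well below what should slam the ball.

**Last checks:**
- The scene camera shows the valve flat and lengthwise, within a few millimetres of the tray's centre and about 2–3° off the tray's length.
- The tee's measured position changed by less than 5 mm, which is within the measuring error.
- The gripper is open and clear of everything.

**What was uncertain or did not go cleanly:**
- **Ball travel not confirmed:** The wrist moment readings did not show clearly where the ball was, because of noise and a slowly growing tool tilt. That it slid from end to end rests on the stroke accelerations, which I estimate at several m/s² against the 1.5 m/s² needed.
- **Tool tilt:** The tool had drifted to about 7° by the time I set the valve down. One end touched first, with about 29 N, and the valve settled flat when released.
- **Top camera:** At the end the arm partly hid the tray from above, so the final valve position comes from the scene camera alone.

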